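# Screw a mould's lifting eye home with a tommy bar

## Task

The mould on the bench is about to be craned away, but its lifting eye is only screwed in by hand. Take the steel tommy bar, slide its round end through the eye, and use it, keeping the gripper itself off the eyebolt, to turn the bolt clockwise (seen from above) until its collar is fully home on the mould and nipped up snug: feel for the point where it tightens, bring it up to about 0.6 N m (some 6 N at the handle) and stay under 1 N m so as not to force it. Then draw the bar out again and lay it back flat on the bench, leaving the tools and screws round about undisturbed.

Things in the scene. Friction and masses are not known exactly. Their poses are not given: they have to be found in the camera images.
- eye (a point): Centre of the eye of the dark steel eyebolt that stands upright in the middle of the mould's top. The eye is a thick flat-faced ring: outside diameter 45 mm, round hole 21 mm, 24 mm long through the hole. x axis = along the hole (level), z up. The bolt turns about the vertical line through this point. It lies 34 mm above the collar's underside, about 99 mm above the bench.
- seat (a point): Centre of the top face of the low steel bush (48 mm across, 2 mm proud of the mould) on which the collar must come to rest; z up. The mould, two grey steel plates about 170 x 150 mm and 63 mm high together, is heavy and does not move.
- eyebolt: The eyebolt; origin at the centre of the underside of its collar (40 mm across), z up. Right-handed thread, 2.5 mm a turn: it stands 0.28 to 0.48 mm off the seat, too little to see or measure, and has 0.7 to 1.2 rad still to turn clockwise. It runs with a light drag of about 0.1 N m; once the collar lands the resistance climbs steeply, about 10 N m per rad felt at the bar.
- tommy_bar: Steel tommy bar, 200 mm long, about 0.26 kg, lying on the bench to the right of the mould. x axis along the bar: the half towards -x is a square handle 16 x 16 mm, which does not go through the eye; the half towards +x is round, 16 mm in diameter, its last 15 mm tapered to 8 mm. Origin in the middle of its length, on its underside.
- bar_grip (a point): A place to grip the bar: on the square handle, on the bar's centre line (8 mm above its underside), 35 mm behind the middle and 135 mm behind the tip. x axis along the bar towards the tip.
- bar_tip (a point): Centre of the tapered end of the bar, on its centre line. x axis points out of the tip. With the bar through the eye there is some 0.2 rad of play each way before it binds in the hole and takes the bolt along.
- hex_key: Bystander: black hexagon key, 111 mm long, lying left of the mould.
- cap_screw_a: Bystander: black cap screw, 42 mm high, standing on its head left of the mould.
- cap_screw_b: Bystander: a second black cap screw, 42 mm high, standing on its head left of the mould.
- spanner: Bystander: open-ended spanner, 184 mm long, lying across beyond the bar, near the bench's far edge.

How it is judged:
On the way, in this order (a step that is already met when the one before it is completed fails the run):
1. the bar's round end is through the eye (x of eye in the frame of bar_tip between -0.1 and -0.016 m and y of eye in the frame of bar_tip between -0.008 and 0.008 m and z of eye in the frame of bar_tip between -0.008 and 0.008 m), for 0.2 s.
2. bar still through the eye, the collar is home and pulled up snug: the bar bears on the eye as it does under some 0.3 N m or more (all of step 1 and z of eyebolt in the frame of seat below 4e-05 m and contact force between tommy_bar and eyebolt above 25 N), for 0.2 s.
At the end, for the whole second after the job is handed in: The eyebolt has stayed screwed home (its collar within 0.04 mm of the seat, no room for a feeler gauge), and the bar is out of the eye, let go and lying still and flat on the bench top (its centre line less than 12 mm above the bench at handle and tip) (z of eyebolt in the frame of seat below 4e-05 m and height (world z) of each of bar_grip, bar_tip below 0.012 m and linear speed of tommy_bar below 0.01 m/s); the robot touches nothing.
It fails at once if the eye is forced: the bar bears on it as it does under some 1.3 N m, or is jammed in it as hard (contact force between tommy_bar and eyebolt above 80 N).
It fails at once if the eyebolt is touched by the robot itself (contact force between the arm and eyebolt above 90 N).
It fails at once if a tool or screw beside the work is pushed away or knocked over (moved by more than 15 mm) (distance of any of hex_key, cap_screw_a, cap_screw_b, spanner from where it was at the start of the episode above 0.015 m or angle between any of cap_screw_a, cap_screw_b's own z axis and vertical above 0.5 rad).
It also fails if it takes over 72 s, if anything falls off the work surface, if the arm or the gripper's body presses on something with over 40 N, if the wrist force passes 120 N, or if a joint passes its speed limit or range.

## Robot

A 6-joint arm with a two-finger parallel gripper is mounted at the origin on the work surface; the furniture and walls round the work are solid. World frame = base frame: x ahead of the robot, y to its left, z up, the work surface at z = 0. Lengths are in m, angles in rad, forces in N, time in s.
With the tool pointing down it reaches from about 0.4 to 0.925 m from the base axis. Payload 12.5 kg.
Tool frame: the origin (TCP) lies midway between the tips of the shut fingers; the grasp point (between the pads) lies 19 mm behind it (tcp_to_grasp is the distance from the TCP to the grasp point, in m); z points along the fingers, y is the line along which they close (so a half turn about z gives the same grasp; the last joint's range is limited). The gripper opens to 95 mm and grips with 3 to 60 N. Pads are 20 mm wide; open, the fingers measure 119 mm over their backs; the gripper's body (75 mm by 180 mm) begins 59 mm behind the grasp point.
Start: joints at [1.238, 0.491, 1.559, -0, 1.092, -0.106], TCP at [0.141, 0.609, 0.215] pointing down, gripper open.
Joint ranges: [-3.1, 3.1], [-0.84, 2.19], [0.05, 2.79], [-1.13, 4.28], [0.06, 2.93], [-2.69, 2.69]. Speed limits (rad/s): [2.22, 2.22, 2.79, 3.14, 3.14, 3.14].

## Interface

Orientations are given as a 3x3 rotation matrix whose columns are the frame's x, y, z axes.
In Python, from bench import state, snapshot, hand_in, tcp_to_grasp gives the robot as it stands.
- The arm moves only by the tool arm_command, never from a script. Its argument "commands" is text: rows parted by semicolons, each of 4 numbers parted by spaces: the shift along the tool's x, y, z in cm, then the turn about the tool's z in rad. In form: tx ty tz twist; .... A call has 1 to 12 rows; each row is the pose to reach, as a shift and turn from the pose commanded when the call began, along the tool's axes at that moment; what a row does not reach only later rows make up. A row lasts 1/10 s, in which the tool goes at most 50 mm and 8.59 degrees, less where a joint would pass 70% of its speed; a pose out of reach is approached as far as the arm can. A call with a gripper value outside its range is refused whole. "fingers" is the closure in counts, from 0 (fully open) to 255 (shut), set as the call begins (left out, the last holds). The fingers move at their own pace and stop on an object; "grip_force" is the grip in N (left out, the last holds). Time passes only in rows, so rows that repeat a pose let the fingers close. It gives the time, the measured TCP pose, the force, the opening and the grip force at its end, in the units of the state.
- state(): the state, without advancing time (a new reading comes with each control period).
- snapshot(name): name is "scene" or "top" or "wrist"; returns a dict with "pixels" (480x640x3 uint8, red, green, blue), "intrinsics" (3x3 intrinsics, pixels), "rvec" (rotation vector, rad) and "tvec" (3), from world to camera coordinates, as OpenCV has them; the wrist camera has in their place "hand_eye" (4x4, takes a point from camera to tool coordinates, whose origin is the TCP and whose axes are the flange's). Camera axes: x right, y down, z forward; pixel columns grow to the right and rows downward; lengths in m; the calibration is good to about 2 mm. A picture is of the moment at which its call begins: read the wrist's pose just before it. There is no depth.
- hand_in(): hands the job in; it is judged then, once.
The state is a dict: "time_s": time; "q": joint angles; "dq": joint speeds; "tau": joint torques, N m; "position": TCP position; "tool_rot": TCP orientation; "wrist_force": force on the tool from outside, world axes, zero at the start; "torque": the same for the moment, N m; "gripper_width": finger opening in m; "gripper_force": force on a finger pad.
Only numpy, scipy, OpenCV 4.12 (cv2) and the standard library are available. Lean on these libraries where they do the work, as an engineer would, in place of code of your own. Each camera call takes 0.05 s, during which the arm holds its last target. There are 200 camera calls.

## Working session

There is one attempt and no reset: what is moved stays moved. The work goes in short steps, Python scripts to look and compute and a tool call to move; the robot and the scene stay as the last step left them, time stands still between calls to the robot, and variables do not carry over. Pictures are saved under pics/ and viewed, at most 10 in all, crops included, and the job is handed in when it is done.

Besides the shell and the picture viewer there is one more tool, called after "Call:" as name(argument=value, ...) on one line, values as JSON. arm_command: Moves the arm, as the interface text tells. Its arguments: {"type":"object","properties":{"commands":{"type":"string"},"fingers":{"type":"number"},"grip_force":{"type":"number"}},"required":["commands"]}

```bash
mkdir -p pics; ls; python3 - <<'E'
from bench import *
import cv2,numpy as np
print(state(),tcp_to_grasp)
for n in("scene","top"):
    s=snapshot(n);cv2.imwrite(f"pics/{n}0.png",s["pixels"][:,:,::-1]);print(s["intrinsics"],s["rvec"],s["tvec"])
    R=cv2.Rodrigues(np.array(s["rvec"]))[0];print(-R.T@np.array(s["tvec"]).ravel())
E
```

```text
pics
{'time_s': 0.0, 'q': array([ 1.23837375e+00,  4.91539322e-01,  1.55944720e+00,  3.11965315e-05,
        1.09167874e+00, -1.05615385e-01]), 'dq': array([ 1.46295244e-03,  7.27115146e-05, -1.40043491e-03,  8.49572940e-04,
        1.83070346e-03,  4.01583344e-04]), 'tau': array([-9.53935751e-05, -6.12639070e+01, -2.58184719e+01,  6.92586112e-02,
        4.82360681e-02, -1.03970715e-04]), 'position': array([0.14044444, 0.60877295, 0.21407509]), 'tool_rot': array([[-9.74386055e-01,  2.24881468e-01, -3.76196366e-04],
       [ 2.24881739e-01,  9.74385547e-01, -1.00485245e-03],
       [ 1.40587607e-04, -1.06371391e-03, -9.99999424e-01]]), 'wrist_force': array([0.61174788, 0.52820595, 0.27072786]), 'torque': array([ 0.04013165, -0.01547001,  0.00207949]), 'gripper_force': 0.0, 'gripper_width': 0.09491424450460419} 0.0188
[[526.73556623   0.         314.91782228]
 [  0.         526.73556623 253.10853342]
 [  0.           0.           1.        ]] [ 2.11534654 -0.46860796  0.22879292] [-0.52759422  0.17710209  0.99230022]
[ 0.18878647 -0.88596128  0.68834062]
[[483.2341663    0.         318.33287145]
 [  0.         483.2341663  235.96040599]
 [  0.           0.           1.        ]] [ 2.18595344 -2.16993717  0.11541509] [-0.05989648  0.55594977  1.0074327 ]
[ 0.45832594 -0.04481962  1.05618035]
```

View pics/scene0.png

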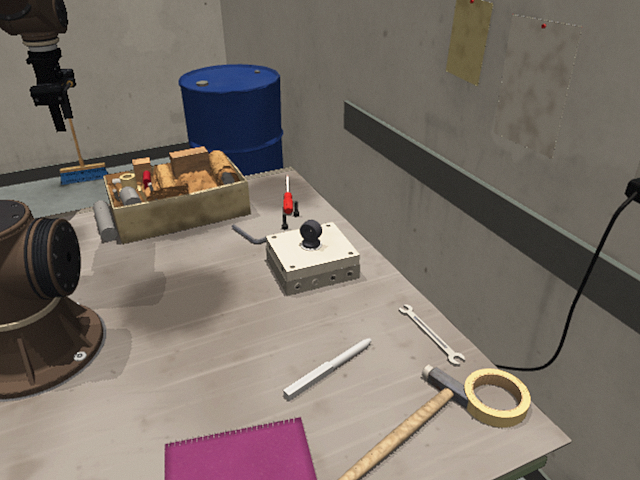

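View pics/top0.png

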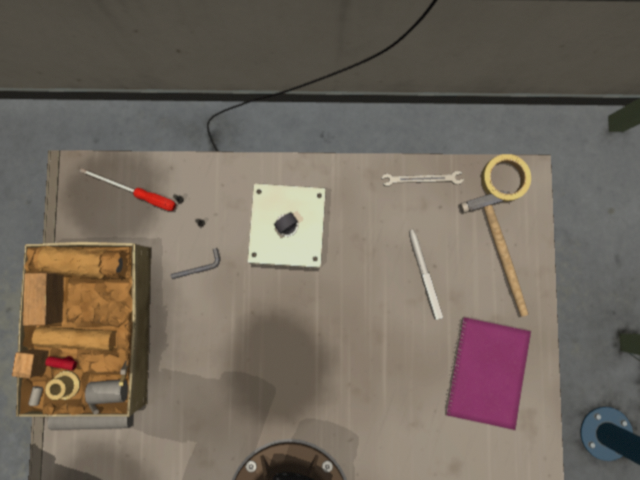

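The scene view shows the bar from (287,393) to its tip at (371,342), and the eye at (311,233). In the top view the bar runs from (438,318) to its tip at (412,232), and the eye is at (287,223) on the mould, which is centred at (287,226).

```bash
cat > h.py <<'E'
from bench import *
import cv2,numpy as np
def cam(s):
    if "rvec" in s:
        R=cv2.Rodrigues(np.array(s["rvec"]))[0];return R.T,-R.T@np.array(s["tvec"]).ravel()
    T=s["T"];return T[:3,:3],T[:3,3]
def wrist():
    st=state();s=snapshot("wrist");T=np.eye(4);T[:3,:3]=st["tool_rot"];T[:3,3]=st["position"]
    s["T"]=T@np.array(s["hand_eye"]);return s
def ray(s,p):
    R,c=cam(s);u=cv2.undistortPoints(np.array([[p]],float),np.array(s["intrinsics"]),None)[0,0]
    return c,R@np.array([u[0],u[1],1])
def onz(s,p,z):
    c,d=ray(s,p);return c+d*(z-c[2])/d[2]
def proj(s,P):
    R,c=cam(s);q=np.array(s["intrinsics"])@(R.T@(np.array(P)-c));return q[:2]/q[2]
def two(s1,p1,s2,p2):
    A=np.zeros((3,3));b=np.zeros(3)
    for s,p in((s1,p1),(s2,p2)):
        c,d=ray(s,p);d/=np.linalg.norm(d);M=np.eye(3)-np.outer(d,d);A+=M;b+=M@c
    return np.linalg.solve(A,b)
def blobs(m,box,amin=30):
    x0,y0,x1,y1=box;k=np.zeros(m.shape,np.uint8);k[y0:y1,x0:x1]=m[y0:y1,x0:x1]
    cs=cv2.findContours(k,cv2.RETR_EXTERNAL,cv2.CHAIN_APPROX_NONE)[0]
    return sorted([c for c in cs if cv2.contourArea(c)>amin],key=cv2.contourArea)[::-1]
E
python3 - <<'E'
from h import *
t=snapshot("top");sc=snapshot("scene")
g=t["pixels"].min(2).astype(int)
m=((g>165)*255).astype(np.uint8)
b=blobs(m,(395,215,455,330))[0]
r=cv2.minAreaRect(b);print(r)
pts=b[:,0].astype(float);v=cv2.fitLine(b,cv2.DIST_L2,0,.01,.01).ravel();d=v[:2]
if d[1]>0:d=-d
pr=(pts-v[2:])@d
P1=v[2:]+d*pr.max();P0=v[2:]+d*pr.min()
tip=onz(t,P1,.012);end=onz(t,P0,.014);print("tip",tip,"end",end,np.linalg.norm(tip-end))
u=(tip-end)[:2];u/=np.linalg.norm(u);print("bar dir",u,np.arctan2(u[1],u[0]))
dk=((t["pixels"].max(2)<90)*255).astype(np.uint8)
e=blobs(dk,(262,200,312,250))[0];re=cv2.minAreaRect(e);print(re)
dk2=((sc["pixels"].max(2)<90)*255).astype(np.uint8)
e2=blobs(dk2,(290,210,335,250))[0];print(cv2.boundingRect(e2))
x,y,w,h=cv2.boundingRect(e2)
print("eye", two(t,re[0],sc,(x+w/2,y+w/2)), onz(t,re[0],.11))
bx=cv2.boxPoints(re);print([onz(t,p,.12)[:2].round(4) for p in bx])
def crop(s,x,y,r,k):return cv2.resize(s["pixels"][y-r:y+r,x-r:x+r,::-1],(400,400),interpolation=cv2.INTER_CUBIC)
cv2.imwrite("pics/c1.png",np.hstack([crop(t,287,223,25,8),crop(sc,311,236,25,8)]))
E
```

```text
((425.59783935546875, 274.31317138671875), (90.79490661621094, 6.442739486694336), 72.6459732055664)
tip [ 0.57012955 -0.25953095  0.012     ] end [ 0.38417142 -0.31540666  0.014     ] 0.19418166879479157
bar dir [0.95770107 0.28776495] 0.29189225592346085
((286.3846130371094, 224.576904296875), (16.36365509033203, 21.07860565185547), 56.30992889404297)
(300, 220, 22, 29)
eye [0.57377508 0.00815582 0.09815601] [0.57047302 0.00817341 0.11      ]
[array([0.571 , 0.0336]), array([ 5.942e-01, -3.000e-04]), array([ 0.5676, -0.0183]), array([0.5445, 0.0155])]
```

View pics/c1.png

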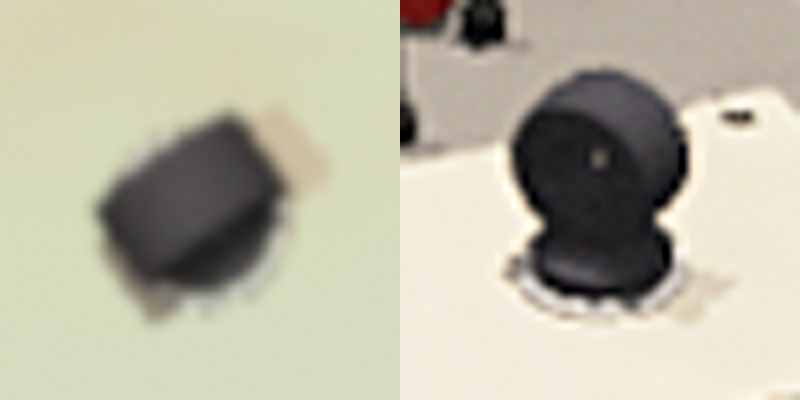

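The crop shows the ring's long side running from lower left to upper right in the top view. So the hole axis has a yaw of about 0.6 rad, and the bar goes in from the robot's right-hand side. I'm moving over there now and will take a wrist look at the eye on the way.

Call:
arm_command(commands="-42 -22 -4 0; -42 -22 -4 0; -42 -22 -4 0; -42 -22 -4 0; -42 -22 -4 0; -42 -22 -4 0; -42 -22 -4 0; -42 -22 -4 -0.2; -42 -22 -4 -0.3; -40 -52 -4 -0.4; -40 -52 -4 -0.52; -40 -52 -4 -0.52", fingers=0)

```text
time_s: 1.4
position: [0.4456, 0.1724, 0.2529]
tool_rot: [[-0.956, -0.293, -0.0], [-0.293, 0.956, -0.0], [0.0, -0.0, -1.0]]
wrist_force: [0.9, -0.0, 0.1]
gripper_width: 0.0953
gripper_force: 0.0
```

```bash
python3 - <<'E'
from h import *
s=wrist();st=state();print(st["time_s"],st["position"],st["q"],st["tool_rot"][:,0]);print(s["hand_eye"],s["intrinsics"])
print("eye px",proj(s,[.574,.008,.12]))
cv2.imwrite("pics/w1.png",s["pixels"][:,:,::-1])
E
```

```text
1.45 [0.44393415 0.16757747 0.25303495] [ 2.22533643e-01  2.33877465e-01  1.85991573e+00 -1.83072350e-03
  1.04983121e+00 -1.64023981e+00] [-0.95741175 -0.28871815  0.00213762]
[[ 6.97684857e-04 -9.63794703e-01 -2.66644491e-01  7.47779842e-02]
 [ 9.99999648e-01  5.48239328e-04  6.34906992e-04  1.51953457e-03]
 [-4.65734999e-04 -2.66644840e-01  9.63794746e-01 -1.69997441e-01]
 [ 0.00000000e+00  0.00000000e+00  0.00000000e+00  1.00000000e+00]] [[330.98372432   0.         316.53396719]
 [  0.         330.98372432 237.91634864]
 [  0.           0.           1.        ]]
eye px [120.31746623 300.91246987]
```

Call:
arm_command(commands="1 -19 0 0; 1 -19 0 0; 1 -19 0 0; 1 -19 0 0; 1 -19 0 0; 1 -19 0 0; 1 -19 0 0")

```text
time_s: 2.15
position: [0.4913, -0.0098, 0.2532]
tool_rot: [[-0.957, -0.29, -0.0], [-0.29, 0.957, 0.0], [0.0, 0.0, -1.0]]
wrist_force: [-0.4, -0.6, -0.3]
gripper_width: 0.0952
gripper_force: 0.0
```

```bash
python3 - <<'E'
from h import *
s=wrist();st=state();print(st["time_s"],st["position"],st["dq"].round(3),st["tool_rot"][:,0])
print("eye px",proj(s,[.574,.008,.12]))
im=s["pixels"][:,:,::-1]
cv2.imwrite("pics/w2.png",im);np.savez("w2.npz",px=s["pixels"],T=s["T"],K=s["intrinsics"])
u,v=proj(s,[.574,.008,.10]).astype(int);r=60
cv2.imwrite("pics/w2v.png",np.hstack([cv2.resize(im,(480,360)),cv2.resize(im[max(v-r,0):v+r,max(u-r,0):u+r],(320,360))[:, :320]]));print(u,v)
E
```

```text
2.2 [ 0.49132287 -0.0095175   0.25322813] [ 0.007 -0.002 -0.002 -0.001 -0.001 -0.004] [-9.56979078e-01 -2.90156929e-01 -5.31600200e-06]
eye px [307.85698442 309.65133795]
308 300
```

View pics/w2v.png

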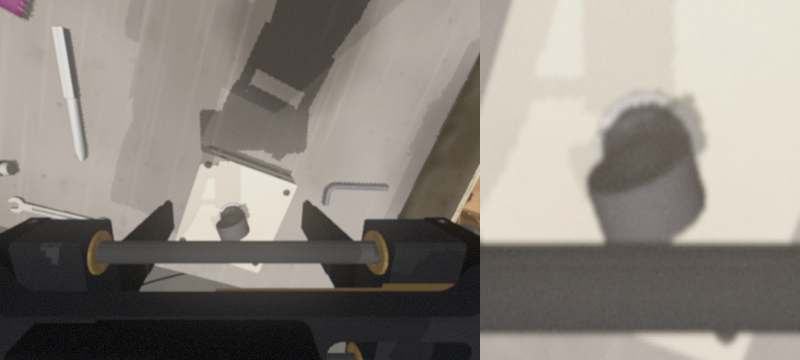

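The wrist view has the eye at about (308,300), partly hidden by the gripper linkage. I'm moving 8 cm forward so it comes clear.

Call:
arm_command(commands="-4 0 0 0; -8 0 0 0; -8 0 0 0; -8 0 0 0")

```text
time_s: 2.6
position: [0.568, 0.014, 0.2526]
tool_rot: [[-0.957, -0.291, -0.001], [-0.291, 0.957, 0.0], [0.001, 0.001, -1.0]]
wrist_force: [-0.8, 0.5, -0.4]
gripper_width: 0.0951
gripper_force: 0.0
```

```bash
python3 - <<'E'
from h import *
s=wrist();st=state();print(st["time_s"],st["position"],st["q"])
im=s["pixels"][:,:,::-1]
np.savez("w3.npz",px=s["pixels"],T=s["T"],K=s["intrinsics"])
u,v=proj(s,[.574,.008,.10]).astype(int);r=50;print(u,v)
dk=((s["pixels"].max(2)<110)*255).astype(np.uint8)
for b in blobs(dk,(u-45,v-45,u+45,v+45))[:2]:
    print(cv2.minAreaRect(b),cv2.boundingRect(b))
cv2.imwrite("pics/w3v.png",cv2.resize(im[v-r:v+r,u-r:u+r],(600,600),interpolation=cv2.INTER_CUBIC))
E
```

```text
2.65 [0.56745177 0.01362608 0.2528965 ] [-9.23947138e-02  3.72091630e-01  1.65155973e+00  9.37962384e-05
  1.11897007e+00 -1.95820415e+00]
307 228
((307.70831298828125, 224.5950927734375), (35.53474044799805, 42.76990509033203), 77.6609115600586) (287, 207, 45, 40)
```

View pics/w3v.png

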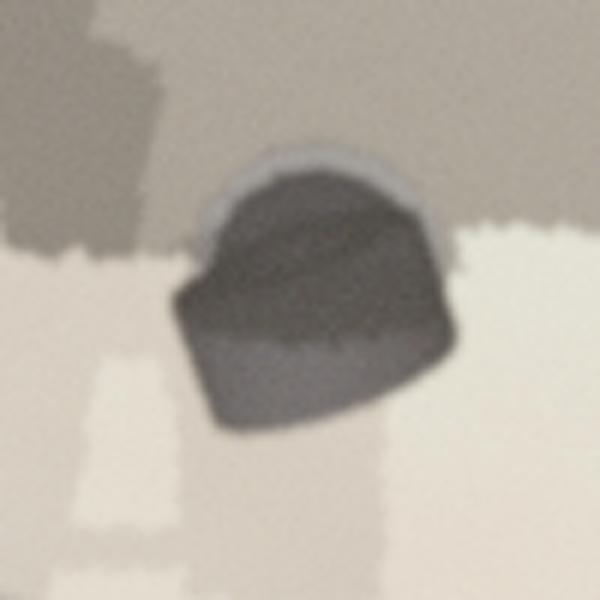

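The crop shows the ring clearly. Its left side edge runs from (175,300) to (220,425) and its right side edge from (415,215) to (455,340), and both are parallel to the hole. I'll cast these onto the eye's centre height.

```bash
python3 - <<'E'
from h import *
d=np.load("w3.npz");s=dict(T=d["T"],intrinsics=d["K"])
f=lambda x,y:onz(s,(257+x/6,178+y/6),.101)
a,b,c,e=f(175,300),f(220,425),f(415,215),f(455,340)
c0=(a+b+c+e)/4;print("centre",c0)
for p,q in((a,b),(c,e)):
    w=q-p;print("axis yaw",np.arctan2(w[1],w[0]),np.linalg.norm(w))
w=c-a;print(np.linalg.norm(w),np.arctan2(w[1],w[0])+np.pi/2, "face2",np.arctan2(*(e-b)[1::-1])+np.pi/2,np.linalg.norm(e-b))
# bar
m=((d["px"].min(2).astype(int)>175)*255).astype(np.uint8)
E
```

```text
centre [0.57646073 0.01123806 0.101     ]
axis yaw 0.6109225382587006 0.022933775030054792
axis yaw 0.6081226258388776 0.02238407121544011
0.042403697411775604 3.784219555873188 face2 3.797238690256264 0.042362073511893986
```

Call:
arm_command(commands="10 -13 0 0; 21 -26 5 0; 21 -26 10 0; 21 -26 10 0; 21 -26 10 0; 21 -26 10 0; 21 -26 10 0; 21 -26 10 0; 21 -26 10 0; 21 -26 10 0; 21 -26 10 0")

```text
time_s: 3.75
position: [0.4428, -0.2959, 0.1539]
tool_rot: [[-0.957, -0.291, 0.001], [-0.291, 0.957, -0.001], [-0.001, -0.001, -1.0]]
wrist_force: [0.2, 0.1, -0.4]
gripper_width: 0.0949
gripper_force: 0.0
```

```bash
python3 - <<'E'
from h import *
s=wrist();st=state();print(st["time_s"],st["position"],st["q"].round(3))
g=s["pixels"].min(2).astype(int)
m=((g>165)*255).astype(np.uint8)
for P in ([.570,-.2595,.012],[.384,-.3155,.014],[.4436,-.2975,.016]):print(proj(s,P))
cv2.imwrite("pics/w4.png",s["pixels"][:,:,::-1])
for b in blobs(m,(200,0,440,300))[:4]:print(cv2.minAreaRect(b),cv2.contourArea(b))
E
```

```text
3.8 [ 0.4428417  -0.29595563  0.15386101] [-0.713  0.435  1.855  0.     0.851 -2.579]
[312.96032805 346.06062804]
[312.9990544  160.83320565]
[313.01176791 227.65299313]
((354.2999572753906, 35.06742477416992), (80.70458984375, 182.92698669433594), 71.37842559814453) 7437.5
((227.5, 195.5), (155.0, 55.0), 90.0) 4193.5
((312.5, 265.5), (67.0, 17.0), 90.0) 923.0
((277.0, 266.0), (66.0, 54.0), 90.0) 873.5
```

View pics/w4.png

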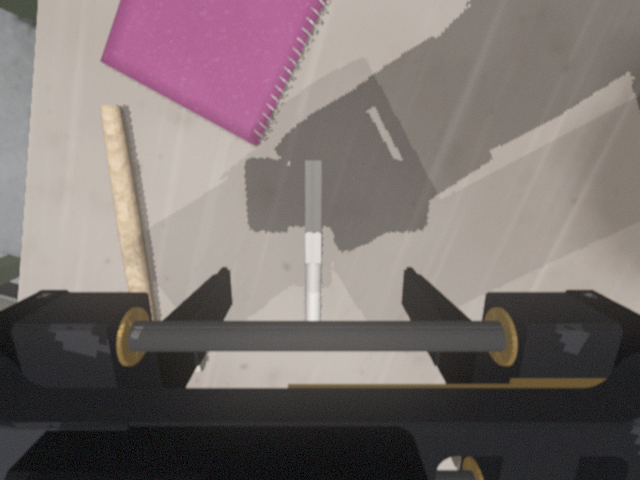

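The bar lies centred at column 313, with its end at row 160, just where predicted. I'm going down and gripping.

Call:
arm_command(commands="0 0 5 0; 0 0 10 0; 0 0 13 0; 0 0 14.5 0; 0 0 15 0; 0 0 15 0", grip_force=50)

```text
time_s: 4.4
position: [0.4426, -0.2965, 0.0032]
tool_rot: [[-0.957, -0.29, -0.0], [-0.29, 0.957, 0.0], [0.0, 0.0, -1.0]]
wrist_force: [0.4, 0.2, 0.0]
gripper_width: 0.0952
gripper_force: 0.0
```

Call:
arm_command(commands="0 0 0 0; 0 0 0 0; 0 0 0 0; 0 0 0 0; 0 0 0 0; 0 0 0 0; 0 0 0 0; 0 0 0 0", fingers=255)

```text
time_s: 5.2
position: [0.4423, -0.297, 0.0031]
tool_rot: [[-0.957, -0.289, -0.0], [-0.289, 0.957, 0.0], [-0.0, 0.0, -1.0]]
wrist_force: [-0.8, 0.3, 0.0]
gripper_width: 0.0366
gripper_force: 0.0
```

```bash
python3 -c "
from h import *
s=state();print(s['position'],s['tool_rot'],s['q'],s['wrist_force'],s['torque'])"
```

```text
[ 0.4422542  -0.29702615  0.00313732] [[-9.57326158e-01 -2.89009735e-01 -2.76870889e-05]
 [-2.89009736e-01  9.57326149e-01  1.30936645e-04]
 [-1.13363908e-05  1.33350913e-04 -9.99999991e-01]] [-7.15481989e-01  6.74346238e-01  1.95919361e+00  1.65784449e-04
  5.08159600e-01 -2.57961543e+00] [-0.80880349  0.32399389  0.03883033] [ 0.01685418  0.03180508 -0.02981562]
```

Call:
arm_command(commands="0 0 0 0; 0 0 0 0; 0 0 0 0; 0 0 0 0; 0 0 0 0; 0 0 0 0")

```text
time_s: 5.8
position: [0.4423, -0.297, 0.0032]
tool_rot: [[-0.957, -0.289, 0.0], [-0.289, 0.957, 0.0], [-0.0, -0.0, -1.0]]
wrist_force: [-0.1, -0.9, -0.8]
gripper_width: 0.0154
gripper_force: 49.9
```

Call:
arm_command(commands="0 0 -3 0; 0 0 -6 0; 0 0 -9.5 0; -1 4 -9.5 -0.05; -2 8 -9.5 -0.1; -3 12 -9.5 -0.15; -4 15 -9.5 -0.22; -5 18 -9.5 -0.28; -6 20.3 -9.5 -0.327; -6 20.3 -9.5 -0.327; -6 20.3 -9.5 -0.327; -6 20.3 -9.5 -0.327")

```text
time_s: 7.0
position: [0.441, -0.0859, 0.0981]
tool_rot: [[-0.814, -0.58, -0.0], [-0.58, 0.814, 0.0], [0.0, 0.0, -1.0]]
wrist_force: [-0.6, -0.1, -2.2]
gripper_width: 0.0154
gripper_force: 49.9
```

```bash
python3 - <<'E'
from h import *
s=state();print(s["time_s"],s['position'],s["tool_rot"][:,0],s['q'].round(3),s['wrist_force'],s['torque'])
sc=snapshot("scene");t=snapshot("top")
p=s["position"];u=-s["tool_rot"][:,0]
tip=p+u*.136+[0,0,.005]
print(proj(sc,tip),proj(t,tip),proj(sc,[.5755,.0105,.099]))
f=lambda s,c,r:cv2.resize(s["pixels"][c[1]-r:c[1]+r,c[0]-r:c[0]+r,::-1],(400,400),interpolation=cv2.INTER_CUBIC)
cv2.imwrite("pics/v5.png",np.hstack([f(sc,(306,246),40),f(t,(300,240),40)]))
E
```

```text
7.0 [ 0.44100282 -0.08585441  0.09809675] [-8.14295864e-01 -5.80450030e-01  9.19900555e-05] [-0.34   0.427  2.101  0.     0.614 -2.53 ] [-0.61717581 -0.14712663 -2.22476052] [0.04618244 0.10211825 0.03250789]
[303.43029573 234.82001104] [294.07217212 234.44095257] [310.35631676 230.100059  ]
```

View pics/v5.png

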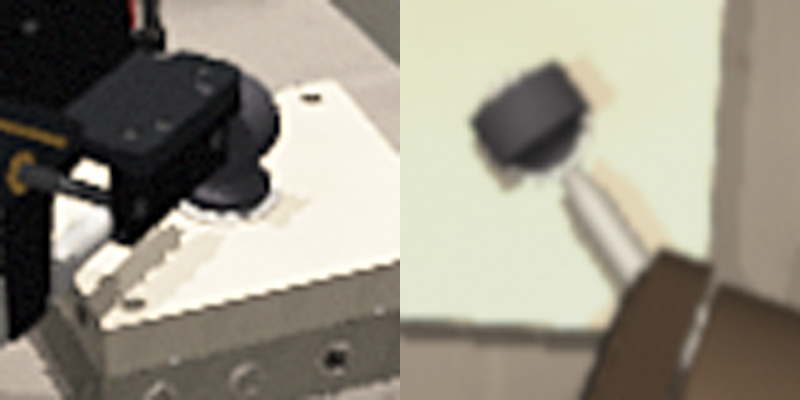

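In the top crop (right half) the tip is at about (294,235) px, matching the prediction, and in line with the hole axis. I'm lowering 3.5 mm and inserting in stages.

Call:
arm_command(commands="0 0 0.36 0; -1 0 0.36 0; -1.7 0 0.36 0; -2.2 0 0.36 0; -2.7 0 0.36 0; -3.2 0 0.36 0; -3.2 0 0.36 0")

```text
time_s: 7.8
position: [0.4676, -0.0664, 0.0946]
tool_rot: [[-0.813, -0.582, 0.0], [-0.582, 0.813, -0.0], [-0.0, -0.0, -1.0]]
wrist_force: [0.5, -0.5, -2.8]
gripper_width: 0.0153
gripper_force: 49.9
```

Call:
arm_command(commands="-0.4 0 0 0; -0.8 0 0 0; -1.2 0 0 0; -1.6 0 0 0; -1.6 0 0 0")

```text
time_s: 8.3
position: [0.4805, -0.0572, 0.0946]
tool_rot: [[-0.814, -0.581, 0.0], [-0.581, 0.814, 0.0], [-0.0, -0.0, -1.0]]
wrist_force: [-0.4, -0.5, -3.7]
gripper_width: 0.0155
gripper_force: 49.9
```

Call:
arm_command(commands="-0.5 0 0 0; -1 0 0 0; -1.5 0 0 0; -2.0 0 0 0; -2.2 0 0 0; -2.2 0 0 0; -2.2 0 0 0")

```text
time_s: 9.0
position: [0.4979, -0.0446, 0.0946]
tool_rot: [[-0.814, -0.581, -0.0], [-0.581, 0.814, 0.0], [0.0, 0.0, -1.0]]
wrist_force: [-0.2, 0.0, -2.7]
gripper_width: 0.0153
gripper_force: 49.9
```

```bash
cat > m.py <<'E'
from h import *
def M(c=(.5755,.0105)):
    F=[];T=[]
    s=state();p=s["position"][:2]-np.array(c);F=s["wrist_force"];x=s["tool_rot"][:,0]
    print("t",s["time_s"],"pos",s["position"].round(4),"yaw",round(float(np.arctan2(-x[1],-x[0])),4),"F",F.round(2),"T",s["torque"].round(3),"M",round(float(s["torque"][2]+p[0]*F[1]-p[1]*F[0]),3),"r",np.linalg.norm(p).round(4),"q6",s["q"][5].round(3))
    y=s["tool_rot"][:,1];print("Fx,Fy tool",(F@x).round(2),(F@y).round(2))
if __name__=="__main__":M()
E
python3 m.py
```

```text
t 9.0 pos [ 0.4979 -0.0446  0.0946] yaw 0.6204 F [-0.18  0.03 -2.71] T [ 0.03   0.099 -0.027] M -0.039 r 0.0952 q6 -2.413
Fx,Fy tool 0.13 0.13
```

Call:
arm_command(commands="-0.01 0.48 0 0.05; -0.05 0.95 0 0.1; -0.11 1.42 0 0.15; -0.19 1.89 0 0.2; -0.30 2.36 0 0.25; -0.43 2.81 0 0.3; -0.58 3.26 0 0.35; -0.75 3.71 0 0.4; -0.95 4.14 0 0.45; -1.17 4.56 0 0.5; -1.17 4.56 0 0.5; -1.17 4.56 0 0.5")

```text
time_s: 10.2
position: [0.4811, -0.0011, 0.0946]
tool_rot: [[-0.993, -0.121, 0.0], [-0.121, 0.993, -0.0], [-0.0, -0.0, -1.0]]
wrist_force: [1.3, -4.2, -3.9]
gripper_width: 0.0158
gripper_force: 49.9
```

```bash
python3 m.py
```

```text
t 10.2 pos [ 0.4811 -0.0011  0.0946] yaw 0.1214 F [ 1.28 -4.2  -3.92] T [-0.658  0.024 -0.212] M 0.199 r 0.0951 q6 -1.832
Fx,Fy tool -0.76 -4.32
```

Call:
arm_command(commands="-0.01 0.48 0 0.05; -0.05 0.95 0 0.1; -0.11 1.42 0 0.15; -0.19 1.89 0 0.2; -0.30 2.36 0 0.25; -0.30 2.36 0 0.25; -0.30 2.36 0 0.25")

```text
time_s: 10.9
position: [0.4814, 0.0227, 0.0946]
tool_rot: [[-0.992, 0.127, 0.0], [0.127, 0.992, -0.0], [-0.0, 0.0, -1.0]]
wrist_force: [2.2, -4.3, -4.6]
gripper_width: 0.0155
gripper_force: 49.9
```

```bash
python3 m.py
```

```text
t 10.9 pos [0.4814 0.0227 0.0946] yaw -0.1278 F [ 2.2  -4.31 -4.65] T [-0.665 -0.18  -0.288] M 0.09 r 0.0949 q6 -1.533
Fx,Fy tool -2.73 -3.99
```

Call:
arm_command(commands="0 0.19 0 0.02; -0.01 0.38 0 0.04; -0.02 0.57 0 0.06; -0.03 0.76 0 0.08; -0.05 0.95 0 0.1; -0.05 0.95 0 0.1")

```text
time_s: 11.5
position: [0.4832, 0.0325, 0.0946]
tool_rot: [[-0.973, 0.229, 0.001], [0.229, 0.973, 0.0], [-0.001, 0.0, -1.0]]
wrist_force: [2.6, -4.5, -4.5]
gripper_width: 0.0159
gripper_force: 49.9
```

```bash
python3 m.py
```

```text
t 11.5 pos [0.4832 0.0325 0.0946] yaw -0.231 F [ 2.62 -4.51 -4.52] T [-0.865 -0.298 -0.321] M 0.038 r 0.0949 q6 -1.409
Fx,Fy tool -3.58 -3.79
```

Call:
arm_command(commands="0 0.19 0 0.02; -0.01 0.38 0 0.04; -0.01 0.38 0 0.04; -0.01 0.38 0 0.04")

```text
time_s: 11.9
position: [0.484, 0.0361, 0.0946]
tool_rot: [[-0.964, 0.267, 0.0], [0.267, 0.964, 0.0], [-0.0, 0.0, -1.0]]
wrist_force: [3.1, -5.1, -4.7]
gripper_width: 0.0158
gripper_force: 49.9
```

```bash
python3 m.py
```

```text
t 11.9 pos [0.484  0.0361 0.0946] yaw -0.2701 F [ 3.15 -5.14 -4.72] T [-0.811 -0.325 -0.249] M 0.141 r 0.095 q6 -1.362
Fx,Fy tool -4.41 -4.12
```

Call:
arm_command(commands="0 0.19 0 0.02; -0.01 0.38 0 0.04; -0.01 0.38 0 0.04; -0.01 0.38 0 0.04")

```text
time_s: 12.3
position: [0.485, 0.0397, 0.0946]
tool_rot: [[-0.952, 0.305, 0.0], [0.305, 0.952, 0.0], [-0.0, 0.0, -1.0]]
wrist_force: [3.0, -5.1, -3.1]
gripper_width: 0.0155
gripper_force: 49.9
```

```bash
python3 m.py
```

```text
t 12.3 pos [0.485  0.0397 0.0946] yaw -0.3097 F [ 2.98 -5.07 -3.13] T [-0.825 -0.309 -0.256] M 0.116 r 0.0951 q6 -1.315
Fx,Fy tool -4.38 -3.93
```

Call:
arm_command(commands="0 0.19 0 0.02; -0.01 0.38 0 0.04; -0.01 0.38 0 0.04; -0.01 0.38 0 0.04")

```text
time_s: 12.7
position: [0.4862, 0.0433, 0.0946]
tool_rot: [[-0.94, 0.342, -0.0], [0.342, 0.94, 0.0], [0.0, 0.0, -1.0]]
wrist_force: [2.4, -4.1, -3.8]
gripper_width: 0.0156
gripper_force: 49.9
```

```bash
python3 m.py
```

```text
t 12.7 pos [0.4862 0.0433 0.0946] yaw -0.3491 F [ 2.45 -4.12 -3.75] T [-0.83  -0.312 -0.274] M 0.013 r 0.0951 q6 -1.268
Fx,Fy tool -3.71 -3.03
```

Call:
arm_command(commands="0 0.19 0 0.02; -0.01 0.38 0 0.04; -0.01 0.38 0 0.04; -0.01 0.38 0 0.04")

```text
time_s: 13.1
position: [0.4876, 0.0468, 0.0946]
tool_rot: [[-0.925, 0.38, -0.0], [0.38, 0.925, 0.0], [0.0, 0.0, -1.0]]
wrist_force: [2.4, -4.8, -5.0]
gripper_width: 0.0158
gripper_force: 49.9
```

```bash
python3 m.py
```

```text
t 13.1 pos [0.4876 0.0468 0.0946] yaw -0.3893 F [ 2.41 -4.79 -5.02] T [-0.733 -0.279 -0.192] M 0.142 r 0.0951 q6 -1.221
Fx,Fy tool -4.04 -3.52
```

Call:
arm_command(commands="0 0.19 0 0.02; -0.01 0.38 0 0.04; -0.01 0.38 0 0.04; -0.01 0.38 0 0.04")

```text
time_s: 13.5
position: [0.4891, 0.0503, 0.0946]
tool_rot: [[-0.909, 0.416, -0.0], [0.416, 0.909, 0.0], [0.0, -0.0, -1.0]]
wrist_force: [1.6, -3.1, -4.5]
gripper_width: 0.0157
gripper_force: 49.9
```

```bash
python3 m.py
```

```text
t 13.5 pos [0.4891 0.0503 0.0946] yaw -0.4294 F [ 1.61 -3.15 -4.46] T [-0.758 -0.225 -0.163] M 0.045 r 0.0952 q6 -1.173
Fx,Fy tool -2.78 -2.19
```

Call:
arm_command(commands="0 0.19 0 0.02; -0.01 0.38 0 0.04; -0.01 0.38 0 0.04; -0.01 0.38 0 0.04")

```text
time_s: 13.9
position: [0.4908, 0.0537, 0.0946]
tool_rot: [[-0.892, 0.452, -0.0], [0.452, 0.892, 0.0], [0.0, 0.0, -1.0]]
wrist_force: [1.2, -3.4, -3.9]
gripper_width: 0.0157
gripper_force: 49.9
```

```bash
python3 m.py
```

```text
t 13.9 pos [0.4908 0.0537 0.0946] yaw -0.4694 F [ 1.19 -3.4  -3.87] T [-0.653 -0.148 -0.126] M 0.111 r 0.0951 q6 -1.126
Fx,Fy tool -2.6 -2.5
```

Call:
arm_command(commands="0 0.19 0 0.02; -0.01 0.38 0 0.04; -0.01 0.38 0 0.04; -0.01 0.38 0 0.04")

```text
time_s: 14.3
position: [0.4926, 0.0571, 0.0946]
tool_rot: [[-0.873, 0.488, -0.0], [0.488, 0.873, 0.0], [0.0, 0.0, -1.0]]
wrist_force: [1.7, -3.4, -4.3]
gripper_width: 0.0156
gripper_force: 49.9
```

```bash
python3 m.py
```

```text
t 14.3 pos [0.4926 0.0571 0.0946] yaw -0.5096 F [ 1.68 -3.43 -4.3 ] T [-0.606 -0.113 -0.18 ] M 0.026 r 0.0951 q6 -1.079
Fx,Fy tool -3.14 -2.18
```

Call:
arm_command(commands="0 0.19 0 0.02; -0.01 0.38 0 0.04; -0.01 0.38 0 0.04; -0.01 0.38 0 0.04")

```text
time_s: 14.7
position: [0.4946, 0.0604, 0.0946]
tool_rot: [[-0.853, 0.522, -0.0], [0.522, 0.853, 0.0], [0.0, 0.0, -1.0]]
wrist_force: [2.1, -3.0, -4.4]
gripper_width: 0.0155
gripper_force: 49.9
```

```bash
python3 m.py
```

```text
t 14.7 pos [0.4946 0.0604 0.0946] yaw -0.5496 F [ 2.05 -3.02 -4.4 ] T [-0.581 -0.124 -0.141] M 0.0 r 0.0951 q6 -1.033
Fx,Fy tool -3.33 -1.5
```

Call:
arm_command(commands="0 0.19 0 0.02; -0.01 0.38 0 0.04; -0.01 0.38 0 0.04; -0.01 0.38 0 0.04")

```text
time_s: 15.1
position: [0.4966, 0.0635, 0.0946]
tool_rot: [[-0.831, 0.556, -0.0], [0.556, 0.831, -0.0], [0.0, -0.0, -1.0]]
wrist_force: [0.2, -4.8, -3.8]
gripper_width: 0.0159
gripper_force: 49.9
```

```bash
python3 m.py
```

```text
t 15.1 pos [0.4966 0.0635 0.0946] yaw -0.5895 F [ 0.17 -4.85 -3.8 ] T [-0.854 -0.028 -0.03 ] M 0.344 r 0.0951 q6 -0.986
Fx,Fy tool -2.83 -3.94
```

Resistance has started to climb, so the collar has landed. Fine steps from here.

Call:
arm_command(commands="0 0.09 0 0.01; 0 0.19 0 0.02; 0 0.19 0 0.02; 0 0.19 0 0.02")

```text
time_s: 15.5
position: [0.4975, 0.0649, 0.0945]
tool_rot: [[-0.82, 0.572, -0.0], [0.572, 0.82, -0.0], [0.0, -0.0, -1.0]]
wrist_force: [0.1, -5.6, -4.0]
gripper_width: 0.0157
gripper_force: 49.9
```

```bash
python3 m.py
```

```text
t 15.5 pos [0.4975 0.0649 0.0945] yaw -0.6094 F [ 0.08 -5.57 -3.97] T [-0.98   0.038  0.03 ] M 0.46 r 0.0951 q6 -0.963
Fx,Fy tool -3.26 -4.52
```

Call:
arm_command(commands="0 0.09 0 0.01; 0 0.19 0 0.02; 0 0.19 0 0.02; 0 0.19 0 0.02")

```text
time_s: 15.9
position: [0.4985, 0.0664, 0.0945]
tool_rot: [[-0.809, 0.588, -0.001], [0.588, 0.809, -0.0], [0.0, -0.001, -1.0]]
wrist_force: [0.3, -6.5, -4.0]
gripper_width: 0.0161
gripper_force: 49.9
```

```bash
python3 m.py
```

```text
t 15.9 pos [0.4985 0.0664 0.0945] yaw -0.6291 F [ 0.31 -6.47 -4.05] T [-1.187  0.158  0.089] M 0.57 r 0.0951 q6 -0.94
Fx,Fy tool -4.05 -5.04
```

Call:
arm_command(commands="0 0.09 0 0.01; 0 0.09 0 0.01; 0 0.09 0 0.01; 0 0.09 0 0.01; 0 0.09 0 0.01")

```text
time_s: 16.4
position: [0.499, 0.0671, 0.0945]
tool_rot: [[-0.803, 0.596, -0.001], [0.596, 0.803, -0.0], [0.0, -0.001, -1.0]]
wrist_force: [-0.0, -6.7, -4.7]
gripper_width: 0.0153
gripper_force: 50.0
```

```bash
python3 m.py
```

```text
t 16.4 pos [0.499  0.0671 0.0945] yaw -0.6389 F [-0.01 -6.69 -4.67] T [-1.238  0.174  0.174] M 0.686 r 0.0951 q6 -0.929
Fx,Fy tool -3.99 -5.37
```

Snug at about 0.65 N m. I'm backing off to the middle of the play.

Call:
arm_command(commands="-0.01 -0.38 0 -0.04; -0.03 -0.76 0 -0.08; -0.07 -1.14 0 -0.12; -0.12 -1.51 0 -0.16; -0.19 -1.89 0 -0.2; -0.25 -2.17 0 -0.23; -0.25 -2.17 0 -0.23; -0.25 -2.17 0 -0.23")

```text
time_s: 17.2
position: [0.4884, 0.0487, 0.0947]
tool_rot: [[-0.917, 0.399, 0.0], [0.399, 0.917, 0.0], [0.0, 0.0, -1.0]]
wrist_force: [-0.7, 0.0, -2.9]
gripper_width: 0.0153
gripper_force: 49.9
```

```bash
python3 m.py
```

```text
t 17.2 pos [0.4884 0.0487 0.0947] yaw -0.4108 F [-0.65  0.04 -2.95] T [ 0.001  0.084 -0.075] M -0.054 r 0.0952 q6 -1.196
Fx,Fy tool 0.61 -0.23
```

Call:
arm_command(commands="0.7 0 0 0; 1.4 0 0 0; 2.1 0 0 0; 2.8 0 0 0; 3.5 0 0 0; 3.5 0 0 0")

```text
time_s: 17.8
position: [0.4553, 0.0628, 0.0947]
tool_rot: [[-0.917, 0.398, -0.001], [0.398, 0.917, 0.0], [0.001, -0.0, -1.0]]
wrist_force: [0.6, -0.2, -2.5]
gripper_width: 0.0152
gripper_force: 49.9
```

```bash
python3 m.py
```

```text
t 17.8 pos [0.4553 0.0628 0.0947] yaw -0.4094 F [ 0.57 -0.17 -2.52] T [-0.028  0.087  0.024] M 0.015 r 0.1311 q6 -1.168
Fx,Fy tool -0.59 0.07
```

Call:
arm_command(commands="1 0 0 0; 2 0 0 0; 3 0 0 0; 3.8 0 0 0; 3.8 0 0 0; 3.8 0 -2 0; 3.8 0 -5 0; 3.8 0 -7 0; 3.8 0 -7 0")

```text
time_s: 18.7
position: [0.4227, 0.0776, 0.1666]
tool_rot: [[-0.917, 0.398, 0.005], [0.398, 0.917, 0.0], [-0.004, 0.002, -1.0]]
wrist_force: [0.5, -1.0, -3.1]
gripper_width: 0.0155
gripper_force: 49.9
```

```bash
python3 m.py
```

```text
t 18.7 pos [0.4227 0.0776 0.1666] yaw -0.4097 F [ 0.47 -1.03 -3.14] T [-0.004  0.007  0.008] M 0.135 r 0.1669 q6 -1.134
Fx,Fy tool -0.82 -0.77
```

Call:
arm_command(commands="-1.5 -3 0 -0.06; -3 -6 0 -0.12; -4.5 -9 0 -0.2; -6 -12 0 -0.27; -8 -16 0 -0.35; -10 -20 0 -0.43; -12 -24 0 -0.52; -14 -28 0 -0.62; -16 -32 0 -0.70; -16.4 -32.9 0 -0.70; -16.4 -32.9 0 -0.70; -16.4 -32.9 0 -0.70")

```text
time_s: 19.9
position: [0.4403, -0.2885, 0.1636]
tool_rot: [[-0.958, -0.285, -0.001], [-0.285, 0.958, 0.001], [0.001, 0.002, -1.0]]
wrist_force: [0.2, 0.9, -3.5]
gripper_width: 0.0153
gripper_force: 49.9
```

```bash
python3 m.py
```

```text
t 19.9 pos [ 0.4403 -0.2885  0.1636] yaw 0.2895 F [ 0.23  0.86 -3.46] T [ 0.064  0.069 -0.03 ] M -0.079 r 0.3282 q6 -2.566
Fx,Fy tool -0.47 0.76
```

Clear of the spanner and the hammer. Lowering to the bench: TCP z 0.1636 → about 0.004.

Call:
arm_command(commands="0 0 4 0; 0 0 8 0; 0 0 11 0; 0 0 13.5 0; 0 0 15 0; 0 0 15.5 0; 0 0 15.8 0; 0 0 15.95 0; 0 0 15.95 0; 0 0 15.95 0")

```text
time_s: 20.9
position: [0.441, -0.2896, 0.0057]
tool_rot: [[-0.958, -0.286, 0.001], [-0.286, 0.958, -0.001], [-0.001, -0.001, -1.0]]
wrist_force: [0.4, 0.5, -2.3]
gripper_width: 0.0158
gripper_force: 49.9
```

```bash
python3 m.py
```

```text
t 20.9 pos [ 0.441  -0.2896  0.0057] yaw 0.2902 F [ 0.45  0.48 -2.33] T [0.019 0.112 0.015] M 0.085 r 0.3289 q6 -2.568
Fx,Fy tool -0.56 0.33
```

Not touching yet; about 2 mm more, then release.

Call:
arm_command(commands="0 0 0.1 0; 0 0 0.2 0; 0 0 0.23 0; 0 0 0.23 0")

```text
time_s: 21.3
position: [0.4409, -0.2897, 0.0032]
tool_rot: [[-0.958, -0.286, 0.0], [-0.286, 0.958, -0.0], [-0.0, -0.0, -1.0]]
wrist_force: [0.0, -0.0, 4.5]
gripper_width: 0.0153
gripper_force: 49.9
```

Call:
arm_command(commands="0 0 0 0; 0 0 0 0; 0 0 0 0; 0 0 0 0; 0 0 0 0; 0 0 0 0; 0 0 0 0; 0 0 0 0; 0 0 0 0; 0 0 0 0", fingers=0)

```text
time_s: 22.3
position: [0.4408, -0.2895, 0.0028]
tool_rot: [[-0.958, -0.286, 0.0], [-0.286, 0.958, 0.0], [-0.0, 0.0, -1.0]]
wrist_force: [0.9, 0.4, 0.3]
gripper_width: 0.0902
gripper_force: 0.0
```

Call:
arm_command(commands="0 0 -2 0; 0 0 -5 0; 0 0 -10 0; 0 0 -15 0; 0 0 -15 0; 0 0 -15 0; 0 0 -15 0")

```text
time_s: 23.0
position: [0.4403, -0.2892, 0.1518]
tool_rot: [[-0.958, -0.286, -0.001], [-0.286, 0.958, 0.001], [0.001, 0.002, -1.0]]
wrist_force: [-0.3, -0.9, -0.2]
gripper_width: 0.0952
gripper_force: 0.0
```

```bash
python3 - <<'E'
from h import *
print(state()["position"],state()["dq"].round(3),state()["gripper_width"])
t=snapshot("top");cv2.imwrite("pics/t9.png",t["pixels"][:,:,::-1])
E
```

```text
[ 0.44030007 -0.28916019  0.15181604] [0.001 0.018 0.002 0.    0.002 0.   ] 0.09517261314634143
```

View pics/t9.png

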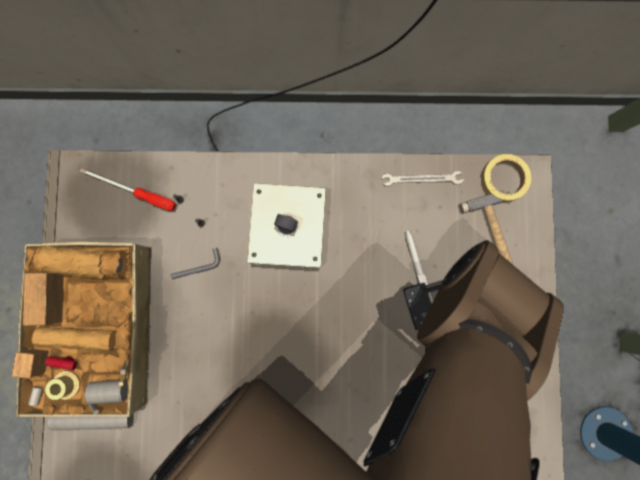

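The bar lies flat with its tip at (407,232). The eye at (287,223) has turned, and the spanner, hex key and screws are where they were. Handing in.

```bash
python3 -c "
from bench import *
print(hand_in())"
```

```text
the job is handed in; nothing more can be done
None
```

I turned the eyebolt clockwise until the collar landed and nipped it up to about 0.65 N m (peak reading 0.69), then drew the bar out and laid it flat on the bench; nothing else was disturbed, and the job is handed in at about 23 s, though hand-in gave no verdict.

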